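# Tap the bearing tube home in the setting jig

### The arm

A 6-joint arm with a two-finger parallel gripper is mounted at the origin on the work surface. World frame = base frame: x ahead of the robot, y to its left, z up, the work surface at z = 0. Lengths are in m, angles in rad, forces in N, time in s.
With the tool pointing down it reaches from about 0.35 to 0.975 m from the base axis. Payload 4.9 kg.
Tool frame: the origin (TCP) lies midway between the tips of the shut fingers; the grasp point (between the pads) lies manip.grip_depth behind it (manip.grip_depth is the distance from the TCP to the grasp point, in m); z points along the fingers, x is the direction in which the jaws open and shut, and the axes are right-handed (so a half turn about z gives the same grasp; the last joint's range is limited). The gripper opens to 85 mm and grips with 20 to 120 N. Pads are 22 mm wide; open, the fingers measure 114 mm over their backs; the gripper's body (76 mm by 85 mm) begins 54 mm behind the grasp point. The pads swing forward as they close: fully open they stand 13 mm farther back than shut.
Start: joints at [1.225, 0.053, 1.613, -0, 1.476, -0.119], TCP at [0.141, 0.609, 0.231] pointing down, gripper open.
Joint ranges: [-3.01, 3.01], [-1.01, 2.22], [0.06, 2.58], [-1.02, 4.17], [0.09, 2.62], [-3.14, 3.14]. Speed limits (rad/s): [2.57, 2.57, 3.14, 3.14, 3.14, 3.14].

### API

Orientations are given as a unit quaternion [w, x, y, z].
In Python, from plant import state, grab_frame, ticket, manip gives the robot as it stands.
- The arm moves only by the tool carry_out, never from a script. Its argument "moves" is a list that holds one entry, the list of rows, each a list of 7 numbers: the turn, a rotation vector about the tool's x, y, z each as a share of 5 degrees, from -1 to 1, then the shift along the tool's x, y, z each as a share of 0.04 m, from -1 to 1, then the gripper command: -1 is shut, 1 is fully open, values between are in proportion. A call has 1 to 8 rows; each row shifts and turns the commanded pose from where the row before left it, along the tool's axes as they then stand; what a row does not reach is not made up. A row lasts 1/12 s, in which the tool goes at most 41.7 mm and 7.16 degrees, less where a joint would pass 70% of its speed; a pose out of reach is approached as far as the arm can. A call with a number of a shift or a turn outside -1 to 1 is refused whole. A call with a gripper value outside its range is refused whole. The fingers move at their own pace and stop on an object; the grip force is fixed at half the most. Time passes only in rows, so rows that do not move let the fingers close. It gives the time, the measured TCP pose, the force and the opening at its end, in the units of the state.
- state(): the state, without advancing time (a new reading comes with each control period).
- grab_frame(name): name is "side" or "top" or "wrist"; returns a dict with "frame" (480x640x3 uint8, red, green, blue), "z_map" (480x640 float32, m along the optical axis (not along the pixel's ray), 0 where there is no reading), "K" (3x3 intrinsics, pixels), "world_from_camera" (4x4, takes a point from camera to world coordinates); the wrist camera has in their place "hand_eye" (4x4, takes a point from camera to tool coordinates, whose origin is the TCP and whose axes are the tool frame's). Camera axes: x right, y down, z forward; pixel columns grow to the right and rows downward; lengths in m; the calibration is good to about 2 mm. A picture is of the moment at which its call begins: read the wrist's pose just before it.
- ticket.job_done(): hands the job in, once; it reports no verdict.
The state is a dict: "time": time; "joint_pos": joint angles; "joint_vel": joint speeds; "joint_efforts": joint torques, N m; "tool_pos": TCP position; "tool_rot": TCP orientation; "contact_force": force on the tool from outside, world axes, zero at the start; "ft_torque": the same for the moment, N m; "gripper_width": opening from 0.0 (shut) to 1.0 (fully open).
Only numpy, scipy, OpenCV 4.12 (cv2) and the standard library are available. Lean on these libraries where they do the work, as an engineer would, in place of code of your own. Each camera call takes 0.05 s, during which the arm holds its last target.

### The job

Take the hex driver out of its stand and, with its steel tip, gently nudge the long white bearing tube along the jig's channel into the hood until its nose rests against the hidden stop, without shoving the stop out of its setting or touching the tube with the gripper. Then put the driver back upright in its stand and let go, leaving the tube against the stop and the other things on the table where they are.

Things in the scene. Friction and masses are not known exactly. Their poses are not given: they have to be found in the camera images.
- jig: Dark steel setting jig fixed to the table, 260 x 70 mm base plate 20 mm thick; origin at the centre of its underside on the table, x along the channel towards the hooded end, z up. A straight channel, 27 mm wide between its walls, floor 20 mm above the table, wall tops 36 mm above the table, runs along the x axis (y = 0) from x = -130 mm, where it is open. From x = 50 to 130 mm it is covered by a grey hood, 47 mm wide, top 51 mm above the table, open only at its mouth.
- jig_mouth (a point): Centre of the hood's mouth, at x = 50 mm of the jig, 32 mm above the table.
- stop (a joint): Hidden stop inside the hood: a steel block whose flat face, square to the channel, lies somewhere from 20 to 56 mm inside the mouth, new each time; unseen, to be found by feel. Joint value: how far (m) it has been shoved along +x of the jig, 0 at the start. Only friction holds it: firm below about 9 N, slips from about 10 N, does not come back. A slip of 2 mm spoils the setting.
- tube: White ceramic bearing tube, 24 mm in diameter, 80 mm long, about 150 g, with dark bearings flush in both ends, so that its ends are flat. Lies in the channel, nose towards the hood; origin at its middle on its axis, x along its axis towards the nose (it may roll about x). Its axis is 32 mm above the table. Sliding it takes under about 2 N. Brittle: not to be pressed with 20 N or more, or driven faster than 100 mm/s.
- tube_nose (a point): Centre of the tube's nose end, 40 mm along +x from its middle.
- tube_tail (a point): Centre of the tube's tail end, 40 mm along -x from its middle: the face to nudge. With the nose on the stop, the tail still stands 24 mm or more outside the hood's mouth.
- driver: Hex driver, upright with the tip down in its stand, about 90 g. Origin at the tip, z up along the shaft and handle. Steel shaft 8 mm in diameter to z = 65 mm, black collar 36 mm in diameter from z = 65 to 71 mm, square black handle 24 x 24 mm (flats facing its x and y) from z = 71 to 135 mm.
- stand: Aluminium driver stand fixed to the table, a block 60 x 60 x 75 mm high; origin at the centre of its underside. A square hole 18 x 18 mm goes down through its middle; the driver's collar rests on its top, the tip then 10 mm above the table.
- stand_hole (a point): Centre of the hole's mouth in the top of the stand, 75 mm above the table.
- bottle: Small closed bottle, 34 mm wide, 70 mm high, bystander; origin under its base.
- cover: Nylon pinion cover, 50 x 34 x 22 mm, bystander; origin under its base.
- nut: Anodised wheel nut, 22 mm wide, 12 mm high, bystander; origin under its base.
- wheel: Spare car wheel lying flat, 62 mm in diameter, 32 mm high, bystander; origin under its middle.
- battery: Hard-case battery pack 138 x 47 x 25 mm, bystander; origin under its middle.
- spacer: Short white ceramic tube standing on end, 24 mm in diameter, 30 mm high, bystander, not the one to move; origin under its base.
Mind the look-alikes: they are no part of the job. Leave any blue look-alike of the driver alone.

How it is judged:
By the outcome, as a careful person would: the job done as asked, in the order asked, and still so for the second after the job is handed in, with the robot touching nothing.
It also fails if it takes over 72 s, if anything falls off the work surface, if the arm or the gripper's body presses on something with over 40 N, if the wrist force passes 120 N, or if a joint passes its speed limit or range.

## Working session

There is one attempt and no reset: what is moved stays moved. The work goes in short steps, Python scripts to look and compute and a tool call to move; the robot and the scene stay as the last step left them, time stands still between calls to the robot, and variables do not carry over. Pictures are saved under pics/ and viewed, and the job is handed in when it is done.

Besides the shell and the picture viewer there is one more tool, called in YAML: its name, and indented under it one key for each argument. carry_out: Moves the arm, as the interface text tells. Shift numbers are shares of 0.04 m and turn numbers shares of 5 degrees, none past 1 either way. Its arguments: {"type":"object","properties":{"moves":{"type":"array"}},"required":["moves"]}

```bash
ls; mkdir -p pics; cat > h.py <<'E'
import numpy as np, cv2
from plant import state, grab_frame, ticket, manip
from scipy.spatial.transform import Rotation as R
def rot(q): return R.from_quat([q[1],q[2],q[3],q[0]]).as_matrix()
def cam(name):
    s=state(); f=grab_frame(name)
    if 'world_from_camera' in f: T=np.array(f['world_from_camera'])
    else:
        W=np.eye(4); W[:3,:3]=rot(s['tool_rot']); W[:3,3]=s['tool_pos']; T=W@np.array(f['hand_eye'])
    np.savez(f'last_{name}.npz',frame=f['frame'],z=f['z_map'],K=f['K'],T=T)
    return f['frame'],f['z_map'],np.array(f['K']),T
def load(name):
    d=np.load(f'last_{name}.npz'); return d['frame'],d['z'],d['K'],d['T']
def plane(u,v,K,T,h):
    d=T[:3,:3]@np.linalg.inv(K)@np.array([u,v,1.]); o=T[:3,3]; return o+d*(h-o[2])/d[2]
def pt(u,v,z,K,T): return T[:3,:3]@(np.linalg.inv(K)@np.array([u,v,1.])*z)+T[:3,3]
def cloud(z,K,T):
    v,u=np.mgrid[:480,:640]; P=np.stack([(u-K[0,2])/K[0,0]*z,(v-K[1,2])/K[1,1]*z,z],-1)
    return P@T[:3,:3].T+T[:3,3]
def save(n,im): cv2.imwrite('pics/'+n+'.png',im[:,:,::-1])
E
python3 - <<'E'
from h import *
s=state(); print(s); print([ (a,getattr(manip,a)) for a in dir(manip) if a[0]!='_'])
for n in ['side','top','wrist']:
    f,z,K,T=cam(n); save(n+'0',f); print(n,K[0,0],T[:3,3],T[:3,2])
E
```

```text
pics
{'time': 0.0, 'joint_pos': array([ 1.22498342e+00,  5.33532806e-02,  1.61427991e+00, -7.14687924e-06,
        1.47600918e+00, -1.18967692e-01]), 'joint_vel': array([-8.93506636e-04,  1.38099733e-05, -1.04230845e-04,  2.47299631e-03,
       -1.18069584e-03,  2.69452464e-04]), 'joint_efforts': array([ 9.83674181e-04, -3.93699217e+01, -3.70167661e+01, -2.14666863e-05,
        7.20098469e-03, -2.41951687e-05]), 'tool_pos': array([0.14033574, 0.60840496, 0.23007366]), 'tool_rot': array([ 5.41332258e-04,  7.82592721e-01,  6.22533198e-01, -8.70232406e-04]), 'contact_force': array([-0.74381627, -0.70449493, -0.3059165 ]), 'ft_torque': array([ 0.01211085,  0.01583515, -0.03202149]), 'gripper_width': 0.9999782354088331}
[('IKError', <class 'plant.IKError'>), ('grip_depth', 0.0187)]
side 456.658059733423 [0.2659709  0.49844625 0.58525586] [ 0.39200931 -0.612025   -0.68684358]
top 443.5087250031382 [0.41867731 0.02478639 0.88685931] [ 0.17857625  0.03149463 -0.98342189]
wrist 341.8581141902274 [0.07650515 0.62275097 0.37208868] [ 0.25366634 -0.05952265 -0.96545867]
```

View pics/side0.png

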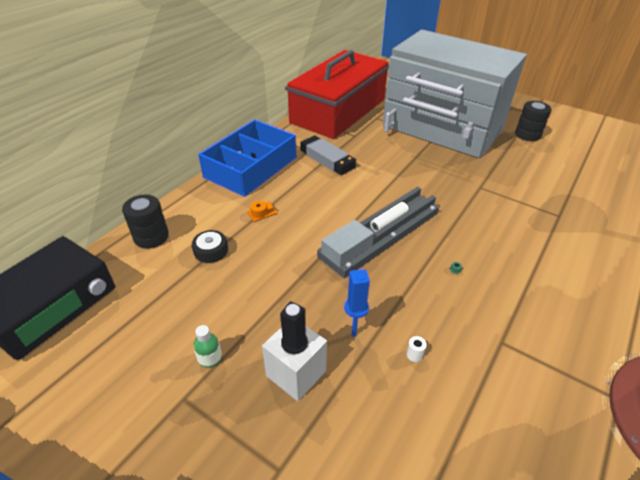

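View pics/top0.png

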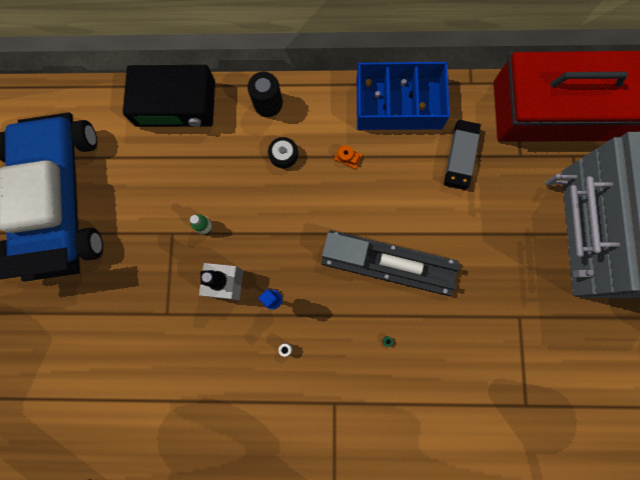

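View pics/wrist0.png

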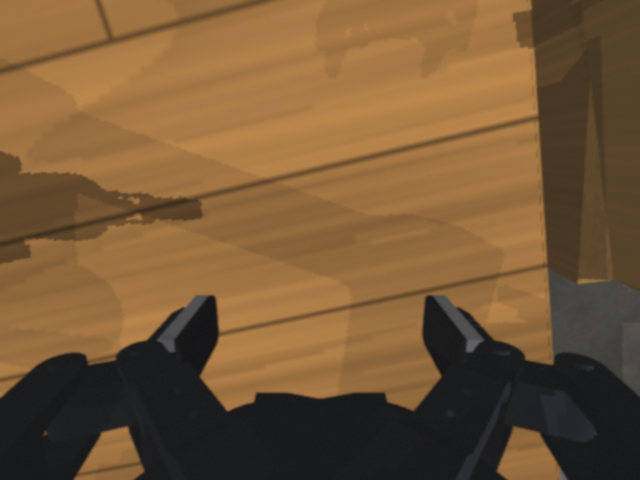

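The side view shows the black-handled driver in its aluminium stand at about (293,330). A blue look-alike is at (357,300). The jig is at about (380,230) with the white tube at (389,217), and the short white spacer is at (417,349). In the top view these are the stand at (220,282), blue driver at (270,299), hood at (346,250), tube at (402,264) and spacer at (285,350).

The black driver is the one meant: it is in the stand and not blue. The tube is the long one in the channel. Enlarging to confirm, and measuring.

```bash
python3 - <<'E'
from h import *
f,z,K,T=load('side'); a=cv2.resize(f[260:410,230:430],(800,600),interpolation=cv2.INTER_CUBIC); save('c_side',a)
f2,z2,K2,T2=load('top'); b=cv2.resize(f2[220:310,190:470],(800,258),interpolation=cv2.INTER_CUBIC); save('c_top',b)
for (n,(f,z,K,T),pts) in [('side',load('side'),dict(handle=(292,309),standL=(275,350),blue=(358,275),tube=(389,217),hood=(348,243),spacer=(417,341),bottle=(203,331))),
 ('top',load('top'),dict(handle=(207,279),handle2=(213,279),stand=(234,275),blue=(268,299),tube=(402,264),hood=(346,248),spacer=(285,347),bottle=(197,221),tab=(340,380)))]:
  for k,(u,v) in pts.items(): print(n,k,pt(u,v,z[v,u],K,T).round(4))
E
```

```text
side handle [0.4834 0.2336 0.1464]
side standL [0.4962 0.2569 0.077 ]
side blue [0.4503 0.1332 0.1367]
side tube [ 0.5161 -0.0997  0.0413]
side hood [0.5361 0.0117 0.0522]
side spacer [0.3581 0.1099 0.033 ]
side bottle [0.5971 0.2852 0.0707]
top handle [0.48   0.2326 0.1475]
top handle2 [0.4805 0.2238 0.1426]
top stand [0.4941 0.2041 0.0708]
top blue [0.448  0.1308 0.134 ]
top tube [ 0.5189 -0.1101  0.0447]
top hood [ 0.5484 -0.0039  0.0504]
top spacer [0.3627 0.1108 0.0307]
top bottle [0.5973 0.2805 0.0662]
top tab [3.002e-01 6.900e-03 2.000e-04]
```

View pics/c_side.png

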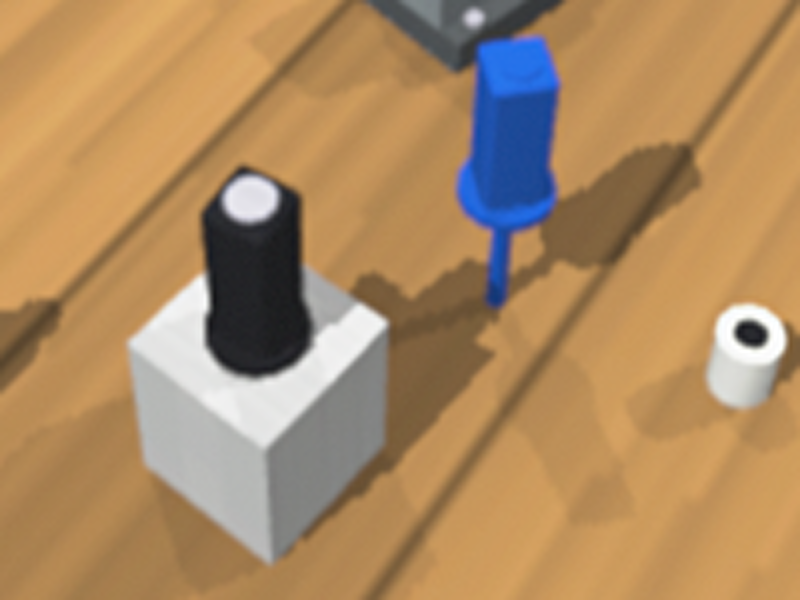

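View pics/c_top.png

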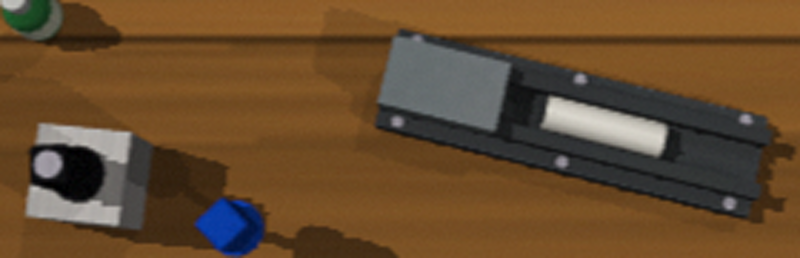

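The enlarged crop confirms it: the black square handle with a black collar sits in the aluminium stand, and its cap is at z≈0.146 against an expected 0.145. The blue one is separate and stays untouched. Moving above the stand for a wrist view.

carry_out:
  moves:
    - [[0, 0, 0, -0.53, 0.75, -0.1, 1], [0, 0, 0, -0.53, 0.75, -0.1, 1], [0, 0, 0, -0.53, 0.75, -0.1, 1], [0, 0, 0, -0.53, 0.75, -0.1, 1], [0, 0, 0, -0.53, 0.75, -0.1, 1], [0, 0, 0, -0.53, 0.75, -0.1, 1], [0, 0, 0, -0.53, 0.75, -0.1, 1], [0, 0, 0, -0.53, 0.75, -0.1, 1]]

```text
time: 0.82
tool_pos: [0.3369, 0.3882, 0.2632]
tool_rot: [0.0, 0.782, 0.623, -0.0]
contact_force: [0.3, 0.4, 0.7]
gripper_width: 1.001
```

carry_out:
  moves:
    - [[0, 0, 0, -0.53, 0.75, -0.1, 1], [0, 0, 0, -0.53, 0.75, -0.1, 1], [0, 0, 0, -0.53, 0.75, -0.1, 1], [0, 0, 0, -0.53, 0.5, -0.1, 1], [0, 0, 0, 0, 0, 0, 1], [0, 0, 0, 0, 0, 0, 1]]

```text
time: 1.32
tool_pos: [0.4249, 0.2815, 0.2793]
tool_rot: [-0.0, 0.784, 0.621, 0.0]
contact_force: [-0.0, 0.2, -0.0]
gripper_width: 1.001
```

```bash
python3 - <<'E'
from h import *
f,z,K,T=cam('wrist'); save('wrist1',f); s=state(); print(s['tool_pos'],s['tool_rot'],s['contact_force'],s['joint_pos'])
E
```

```text
[0.42423141 0.28227038 0.27898823] [-3.58389252e-04  7.82919329e-01  6.22123107e-01 -1.88821505e-04] [0.08440174 0.28907419 0.59399279] [ 4.40628508e-01 -2.51579783e-01  1.81711338e+00  6.11381898e-04
  1.57659067e+00 -9.02271389e-01]
```

View pics/wrist1.png

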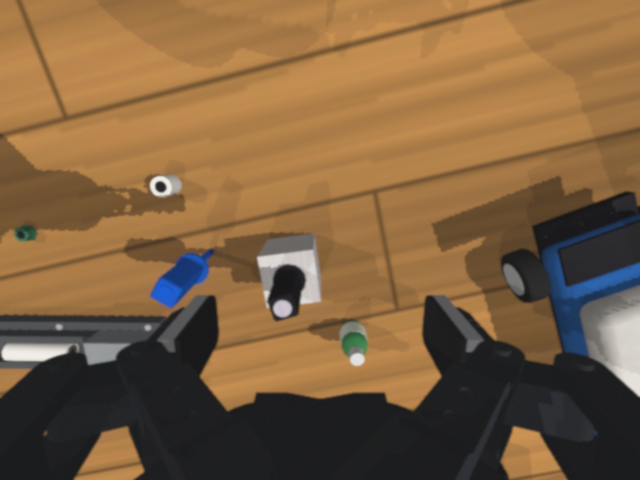

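The wrist view shows the driver at (287,290), its cap at (283,308), with the stand top spanning about (258–321, 235–305).

```bash
python3 - <<'E'
from h import *
f,z,K,T=load('wrist'); save('c_w1',cv2.resize(f[225:325,240:340],(800,800),interpolation=cv2.INTER_CUBIC)[:600*2][:800] if 0 else cv2.resize(f[225:325,240:340],(600,600),interpolation=cv2.INTER_CUBIC))
g=cv2.cvtColor(f,cv2.COLOR_RGB2GRAY); 
for n in ['wrist','side','top']:
  f,z,K,T=load(n); C=cloud(z,K,T)
  near=(abs(C[...,0]-.485)<.06)&(abs(C[...,1]-.225)<.06)&(z>0)
  st=near&(abs(C[...,2]-.075)<.004)
  P=C[st][:,:2].astype(np.float32); print(n,'standtop',len(P),cv2.minAreaRect(P), 'h',np.median(C[st][:,2]))
  hd=near&(C[...,2]>.09); P=C[hd]; print(' handle n',len(P),'ztop',np.percentile(P[:,2],98))
  tp=near&(C[...,2]>.140); P=C[tp]; print(' top',len(P),P.mean(0), cv2.minAreaRect(P[:,:2].astype(np.float32)))
  P=C[near&(C[...,2]>.095)&(C[...,2]<.135)]; print(' sides',cv2.minAreaRect(P[:,:2].astype(np.float32)))
  # cap: bright pixels in handle
  cap=(near&(C[...,2]>.12)&(f.min(-1)>120)); v,u=np.nonzero(cap); print(' cap px',len(u),u.mean(),v.mean(),plane(u.mean(),v.mean(),K,T,.145))
E
```

```text
wrist standtop 1723 ((0.48379087448120117, 0.23330610990524292), (0.060359224677085876, 0.060973331332206726), 84.48858642578125) h 0.07436326204547833
 handle n 1364 ztop 0.3164366254276998
 top 756 [0.4757639  0.23422635 0.16451947] ((0.46007898449897766, 0.2318795919418335), (0.07030913978815079, 0.024193529039621353), 3.984325647354126)
 sides ((0.4774433374404907, 0.23864959180355072), (0.031117791309952736, 0.015729978680610657), 49.65955352783203)
 cap px 261 282.2260536398467 308.0191570881226 [0.48360141 0.23307998 0.145     ]
side standtop 1184 ((0.4827672839164734, 0.23371665179729462), (0.06098835915327072, 0.061102744191884995), 84.4959945678711) h 0.07625138086507832
 handle n 949 ztop 0.14799629545871523
 top 358 [0.48117011 0.23561    0.14568327] ((0.4823358654975891, 0.23370736837387085), (0.02402382902801037, 0.02458692342042923), 3.191321611404419)
 sides ((0.47687411308288574, 0.23915039002895355), (0.03080093115568161, 0.016734223812818527), 48.540740966796875)
 cap px 134 292.2761194029851 309.2985074626866 [0.48357408 0.23289226 0.145     ]
top standtop 666 ((0.48392319679260254, 0.23523972928524017), (0.06046871840953827, 0.05997281149029732), 84.53827667236328) h 0.07483180076453627
 handle n 322 ztop 0.14754350692801216
 top 198 [0.48350934 0.23438979 0.14462033] ((0.4838048815727234, 0.23449571430683136), (0.024123094975948334, 0.022821199148893356), 5.427667617797852)
 sides ((0.47926944494247437, 0.22802132368087769), (0.014141533523797989, 0.0299878790974617), 53.921302795410156)
 cap px 62 206.19354838709677 276.83870967741933 [0.48388871 0.23487847 0.145     ]
```

View pics/c_w1.png

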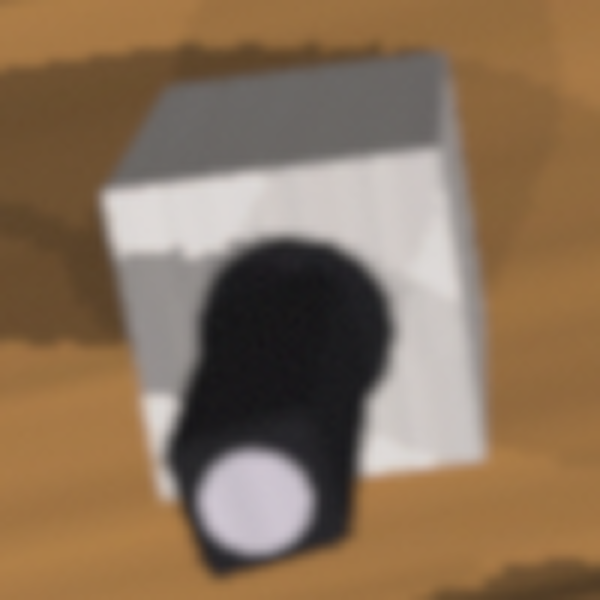

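Two independent views agree on the stand centre at (0.4836, 0.2337), top at 0.075, yaw −5.5°, and on the handle yaw of about +4° with its top at 0.146. Now the jig and tube.

```bash
python3 - <<'E'
from h import *
for n in ['side','top']:
  f,z,K,T=load(n); C=cloud(z,K,T)
  near=(abs(C[...,0]-.53)<.10)&(abs(C[...,1]+.07)<.19)&(z>0)
  hd=near&(abs(C[...,2]-.051)<.004)&(C[...,1]>-.06); P=C[hd]; print(n,'hood',len(P),cv2.minAreaRect(P[:,:2].astype(np.float32)),np.median(P[:,2]))
  w=near&(f.min(-1)>140)&(C[...,2]>.025)&(C[...,1]<-0.03); num,lab,stt,_=cv2.connectedComponentsWithStats(w.astype(np.uint8)); i=1+stt[1:,4].argmax(); w=lab==i
  P=C[w]; r=cv2.minAreaRect(P[:,:2].astype(np.float32)); print(' tube',len(P),r,P[:,2].max(), stt[i])
  # by image: ends of axis via min area rect corners, project onto top z=.044
  v,u=np.nonzero(w); b=cv2.boxPoints(cv2.minAreaRect(np.stack([u,v],1).astype(np.float32)))
  print(' px box',b.round(1).tolist()); print(' on .044',[plane(*q,K,T,.044)[:2].round(4).tolist() for q in b])
  wl=near&(abs(C[...,2]-.036)<.003)&(f.max(-1)<110); P=C[wl]; print(' walls',len(P),cv2.minAreaRect(P[:,:2].astype(np.float32)))
  jg=near&(C[...,2]>.012)&(C[...,2]<.06); P=C[jg]; print(' jig',len(P),cv2.minAreaRect(P[:,:2].astype(np.float32)))
f,z,K,T=load('side'); save('c_jig',cv2.resize(f[180:280,310:450],(800,571),interpolation=cv2.INTER_CUBIC))
E
```

```text
side hood 983 ((0.5463859438896179, -0.0027884691953659058), (0.0819806456565857, 0.04901687055826187), 76.79550170898438) 0.05236312480077565
 tube 440 ((0.5205082297325134, -0.11008055508136749), (0.08467347174882889, 0.029409123584628105), 75.96041107177734) 0.04754723566864849 [371 202  38  28 440]
 px box [[368.20001220703125, 221.6999969482422], [403.0, 199.39999389648438], [409.5, 209.39999389648438], [374.70001220703125, 231.8000030517578]]
 on .044 [[0.5395, -0.0637], [0.5173, -0.1581], [0.4937, -0.138], [0.5167, -0.0469]]
 walls 498 ((0.5234084129333496, -0.0894051194190979), (0.2561509609222412, 0.0463634692132473), 76.35556030273438)
 jig 4273 ((0.52105712890625, -0.08943904936313629), (0.263485848903656, 0.07045502960681915), 74.58368682861328)
top hood 1027 ((0.5473672151565552, -0.001278124749660492), (0.07973480224609375, 0.04764297604560852), 76.29271697998047) 0.05073090050748963
 tube 420 ((0.5214452743530273, -0.1092228889465332), (0.0794370248913765, 0.020101463422179222), 75.84539031982422) 0.047352444212094835 [381 254  42  20 420]
 px box [[379.79998779296875, 262.70001220703125], [382.29998779296875, 252.89999389648438], [423.0, 263.6000061035156], [420.3999938964844, 273.3999938964844]]
 on .044 [[0.5214, -0.0682], [0.5402, -0.0735], [0.52, -0.1498], [0.5013, -0.1443]]
 walls 1016 ((0.5258262753486633, -0.0902881771326065), (0.2569189965724945, 0.0475643053650856), 76.3597640991211)
 jig 4810 ((0.5261750817298889, -0.08878597617149353), (0.2600104808807373, 0.07052195817232132), 76.34898376464844)
```

View pics/c_jig.png

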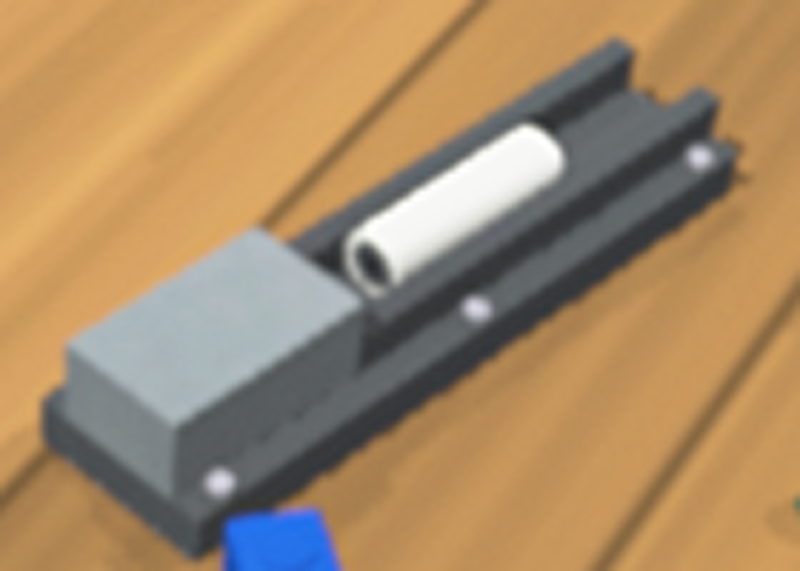

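Jig yaw is 76.35°, with its centre at about (0.526, −0.089). The tube's tail is at about (0.5116, −0.148) and its nose about 31 mm short of the mouth, consistent with the given sizes. Aligning above the driver.

carry_out:
  moves:
    - [[0, 0, -0.855, 0, 0, 0, 1], [0, 0, -0.855, 0, 0, 0, 1], [0, 0, -0.855, 0, 0, 0, 1], [0, 0, -0.855, 0, 0, 0, 1], [0, 0, 0, -0.44, 0.47, 0, 1], [0, 0, 0, -0.44, 0.47, 0, 1], [0, 0, 0, -0.44, 0.46, 0, 1], [0, 0, 0, 0, 0, 0, 1]]

```text
time: 2.03
tool_pos: [0.4853, 0.233, 0.2786]
tool_rot: [0.0, 0.682, 0.732, -0.0]
contact_force: [-0.6, 0.4, -0.1]
gripper_width: 1.001
```

```bash
python3 - <<'E'
from h import *
f,z,K,T=cam('wrist'); save('wrist2',f); s=state(); print(s['tool_pos'],s['tool_rot'],s['contact_force'])
C=cloud(z,K,T)
near=(abs(C[...,0]-.485)<.03)&(abs(C[...,1]-.234)<.03)&(z>0)
tp=near&(C[...,2]>.138)&(C[...,2]<.155); print(cv2.minAreaRect(C[tp][:,:2].astype(np.float32)),C[tp].mean(0),tp.sum())
Rm=rot(s['tool_rot']); print(Rm.round(3))
E
```

```text
[0.48404164 0.23402645 0.27850921] [-4.83013891e-04  6.81434097e-01  7.31879075e-01 -5.98001494e-04] [ 0.22409372 -0.22235153  0.82912009]
((0.48349273204803467, 0.2329581081867218), (0.024073176085948944, 0.023427434265613556), 4.64310359954834) [0.48265823 0.23312043 0.14424921] 803
[[-0.071  0.997 -0.002]
 [ 0.997  0.071 -0.   ]
 [-0.    -0.002 -1.   ]]
```

View pics/wrist2.png

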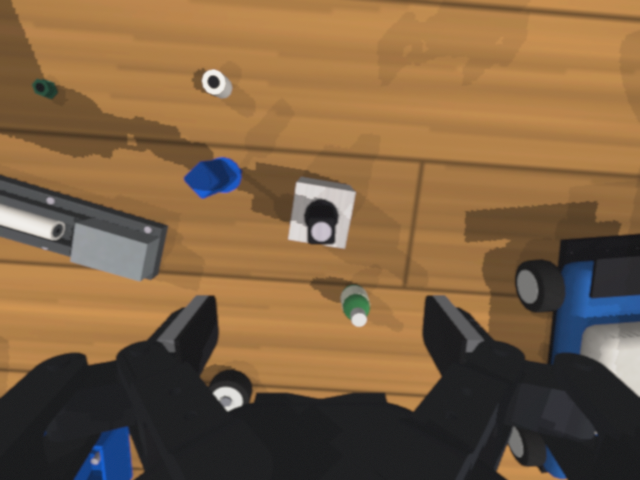

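The wrist view has the driver cap at (320,232), measured at (0.4835, 0.2333) with yaw 4.6°. The TCP is above it within 1 mm and the jaws match the flats. Descending, then closing.

carry_out:
  moves:
    - [[0, 0, 0, 0, 0, 0.75, 1], [0, 0, 0, 0, 0, 0.75, 1], [0, 0, 0, 0, 0, 0.75, 1], [0, 0, 0, 0, 0, 0.75, 1], [0, 0, 0, 0, 0, 0.75, 1], [0, 0, 0, 0, 0, 0.75, 1], [0, 0, 0, 0, 0, 0, 1], [0, 0, 0, 0, 0, 0, 1]]

```text
time: 2.75
tool_pos: [0.4815, 0.2345, 0.0976]
tool_rot: [-0.001, 0.681, 0.733, -0.002]
contact_force: [-0.3, 0.3, -0.3]
gripper_width: 0.999
```

carry_out:
  moves:
    - [[0, 0, 0, 0, 0, 0, -1], [0, 0, 0, 0, 0, 0, -1], [0, 0, 0, 0, 0, 0, -1], [0, 0, 0, 0, 0, 0, -1], [0, 0, 0, 0, 0, 0, -1], [0, 0, 0, 0, 0, 0, -1], [0, 0, 0, 0, 0, 0, -1], [0, 0, 0, 0, 0, 0, -1]]

```text
time: 3.42
tool_pos: [0.4849, 0.2339, 0.1007]
tool_rot: [0.0, 0.681, 0.732, 0.001]
contact_force: [0.9, -0.1, 5.7]
gripper_width: 0.272
```

```bash
python3 - <<'E'
from h import *
s=state(); print(s)
f,z,K,T=cam('side'); save('side3',cv2.resize(f[220:420,200:440],(720,600),interpolation=cv2.INTER_CUBIC))
E
```

```text
{'time': 3.4167, 'joint_pos': array([ 3.11217960e-01, -3.63935477e-02,  1.92950406e+00,  6.12388921e-05,
        1.24641503e+00, -1.33101925e+00]), 'joint_vel': array([ 0.00112795,  0.0004499 ,  0.00019208, -0.00261889, -0.000255  ,
        0.00025192]), 'joint_efforts': array([ 8.34136549e-02, -2.93665981e+01, -3.10435081e+01, -4.93309053e-03,
       -1.53336064e-01,  6.69561181e-03]), 'tool_pos': array([0.48489934, 0.23393943, 0.10065292]), 'tool_rot': array([4.79128341e-04, 6.81409675e-01, 7.31901486e-01, 9.16249122e-04]), 'contact_force': array([ 0.92711154, -0.06557718,  5.66096099]), 'ft_torque': array([-0.06377984,  0.06577743,  0.02165408]), 'gripper_width': 0.2715194186418741}
```

View pics/side3.png

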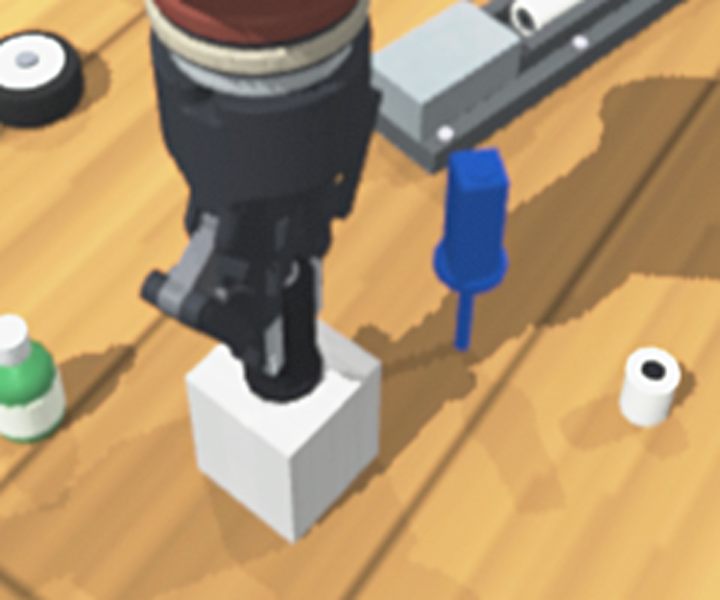

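Grasped, with the opening at about 23 mm. Lifting clear and turning the tool to line up with the channel.

carry_out:
  moves:
    - [[0, 0, 0, 0, 0, -0.3, -1], [0, 0, 0, 0, 0, -0.7, -1], [0, 0, 0, 0, 0, -1, -1], [0, 0, 0, 0, 0, -1, -1], [0, 0, 0.885, 0, 0, 0, -1], [0, 0, 0.885, 0, 0, 0, -1], [0, 0, 0.885, 0, 0, 0, -1], [0, 0, 0.885, 0, 0, 0, -1]]

```text
time: 4.13
tool_pos: [0.4837, 0.2336, 0.2196]
tool_rot: [-0.0, 0.787, 0.617, -0.0]
contact_force: [0.0, -0.9, -1.4]
gripper_width: 0.277
```

carry_out:
  moves:
    - [[0, 0, 0, -0.79, 0.244, 0, -1], [0, 0, 0, -0.79, 0.244, 0, -1], [0, 0, 0, -0.79, 0.244, 0, -1], [0, 0, 0, -0.79, 0.244, 0, -1], [0, 0, 0, -0.79, 0.244, 0, -1], [0, 0, 0, -0.79, 0.244, 0, -1], [0, 0, 0, -0.79, 0.244, 0, -1], [0, 0, 0, -0.79, 0.244, 0, -1]]

```text
time: 4.8
tool_pos: [0.4998, -0.0318, 0.2193]
tool_rot: [-0.0, 0.786, 0.618, -0.0]
contact_force: [0.0, 0.2, -0.7]
gripper_width: 0.274
```

carry_out:
  moves:
    - [[0, 0, 0, -0.79, 0.244, 0, -1], [0, 0, 0, -0.79, 0.244, 0, -1], [0, 0, 0, -0.79, 0.244, 0, -1], [0, 0, 0, -0.79, 0.244, 0, -1], [0, 0, 0, 0, 0, 0, -1], [0, 0, 0, 0, 0, 0, -1], [0, 0, 0, 0, 0, 0, -1], [0, 0, 0, 0, 0, 0, -1]]

```text
time: 5.47
tool_pos: [0.5085, -0.1613, 0.2191]
tool_rot: [-0.0, 0.785, 0.619, -0.0]
contact_force: [0.2, 0.8, 0.3]
gripper_width: 0.276
```

```bash
python3 - <<'E'
from h import *
s=state(); print(s['tool_pos'],s['tool_rot'],s['contact_force'],s['gripper_width']); print(rot(s['tool_rot']).round(4))
for n,(y0,y1,x0,x1) in dict(side=(100,280,320,500),top=(180,330,320,500),wrist=(100,400,150,500)).items():
  f,z,K,T=cam(n); save(n+'4',f); save('c_'+n+'4',cv2.resize(f[y0:y1,x0:x1],None,fx=3 if n!='wrist' else 2,fy=3 if n!='wrist' else 2,interpolation=cv2.INTER_CUBIC))
E
```

```text
[ 0.50849493 -0.16125277  0.21912364] [-4.22460717e-04  7.85467122e-01  6.18903241e-01 -5.13314591e-06] [0.22026581 0.79445712 0.25569013] 0.27560010063986506
[[ 2.339e-01  9.723e-01 -5.000e-04]
 [ 9.723e-01 -2.339e-01  7.000e-04]
 [ 5.000e-04 -7.000e-04 -1.000e+00]]
```

View pics/c_side4.png

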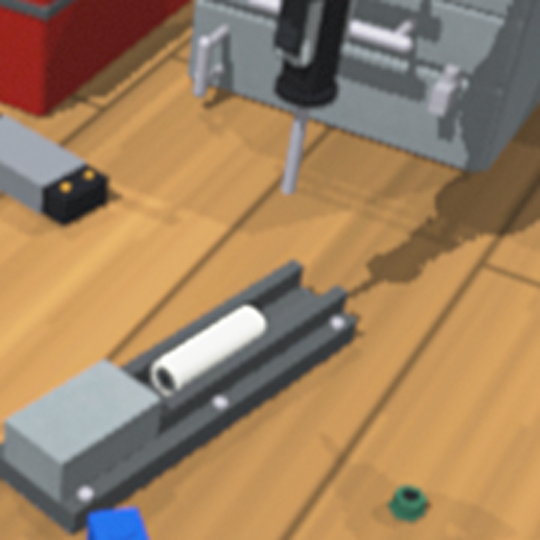

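View pics/wrist4.png

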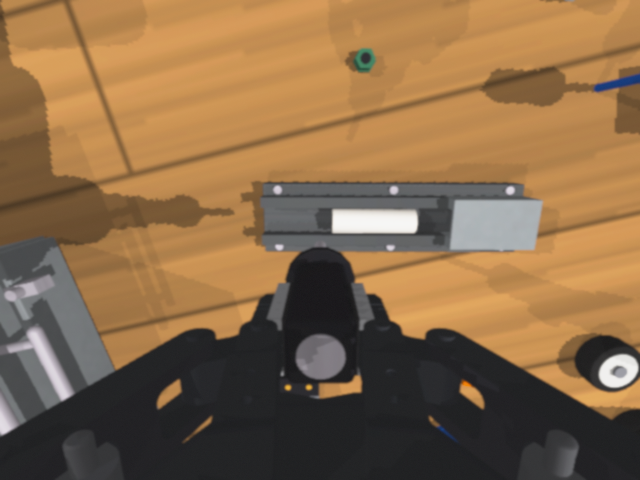

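View pics/top4.png

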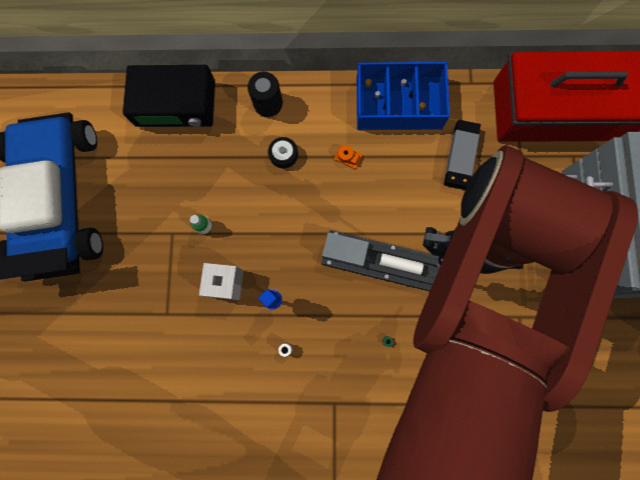

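Side view: the driver is held, its tip at pixel (416,164) with the shaft upright. The tube is undisturbed. Top view: the empty stand hole shows at (217,280). Measuring the tip relative to the TCP, the hole, and the tail from the wrist camera.

```bash
python3 - <<'E'
from h import *
s=state()
f,z,K,T=load('side'); C=cloud(z,K,T)
near=(abs(C[...,0]-.5085)<.03)&(abs(C[...,1]+.161)<.03)&(z>0)
for lo,hi in [(.11,.145),(.145,.18),(.18,.192),(.192,.205)]:
  m=near&(C[...,2]>lo)&(C[...,2]<hi); P=C[m]; print(lo,len(P),P.mean(0) if len(P) else '',P[:,2].min() if len(P) else '')
m=near&(C[...,2]>.10)&(C[...,2]<.185); v,u=np.nonzero(m); 
for r in range(v.min(),v.max()+1,3):
  k=v==r; print(r,u[k].min(),u[k].max(),C[r,u[k]].mean(0).round(4))
# ray tip: intersect with vertical plane through TCP perpendicular to view
import numpy as np
def ray(u,v): d=T[:3,:3]@np.linalg.inv(K)@np.array([u,v,1.]); return T[:3,3],d
o,d=ray(u[v==v.max()].mean(),v.max()+.5); 
t=((np.array(s['tool_pos'])[:2]-o[:2])@d[:2])/(d[:2]@d[:2]); print('tip by ray nearest TCP axis',o+t*d, s['tool_pos'])
f,z,K,T=load('top'); C=cloud(z,K,T)
m=(abs(C[...,0]-.485)<.05)&(abs(C[...,1]-.234)<.05)&(abs(C[...,2]-.075)<.004); print('stand',cv2.minAreaRect(C[m][:,:2].astype(np.float32)))
g=f.max(-1)[268:294,205:231]; h=np.zeros(f.shape[:2],bool); h[268:294,205:231]=g<110; num,lab,stt,ce=cv2.connectedComponentsWithStats(h.astype(np.uint8)); print(stt,ce)
i=lab[280,217]; print('hole',plane(*ce[i],K,T,.075))
f,z,K,T=load('wrist'); C=cloud(z,K,T)
w=(f.min(-1)>150)&(abs(C[...,2]-.04)<.012); num,lab,stt,ce=cv2.connectedComponentsWithStats(w.astype(np.uint8)); i=1+stt[1:,4].argmax(); print(stt[i],ce[i]); w=lab==i
P=C[w]; d=np.array([.236,.972]); c=np.array([.526,-.089]); print('tube jigx',np.percentile((P[:,:2]-c)@d,[0.5,1,50,99,99.5]),'lat',np.percentile((P[:,:2]-c)@np.array([.972,-.236]),[1,50,99]),P[:,2].max())
E
```

```text
0.11 32 [ 0.50524221 -0.15877477  0.13760414] 0.13020096434281236
0.145 83 [ 0.50562107 -0.15838678  0.1629643 ] 0.1450705007902749
0.18 16 [ 0.50572269 -0.15797556  0.18350888] 0.18006145616878388
0.192 150 [ 0.50251555 -0.15104364  0.20010412] 0.19493723624850023
136 418 420 [ 0.5081 -0.1587  0.1841]
139 418 422 [ 0.5054 -0.1586  0.1793]
142 417 421 [ 0.5064 -0.1591  0.1729]
145 417 421 [ 0.5058 -0.1588  0.1674]
148 416 420 [ 0.5061 -0.1586  0.1614]
151 416 420 [ 0.505  -0.1583  0.1559]
154 415 419 [ 0.5058 -0.1582  0.1496]
157 415 419 [ 0.5053 -0.1597  0.1428]
160 414 418 [ 0.506  -0.1592  0.1367]
163 415 417 [ 0.5047 -0.1584  0.1313]
tip by ray nearest TCP axis [ 0.50595801 -0.16224665  0.12763688] [ 0.50872028 -0.1612433   0.21932367]
stand ((0.4838578999042511, 0.2353419065475464), (0.061010729521512985, 0.05986742675304413), 84.53385925292969)
[[     0      0    640    480 307119]
 [   213    276      9     10     81]] [[319.52701396 239.48925335]
 [217.07407407 280.24691358]]
hole [0.48386852 0.23417345 0.075     ]
[ 451  201   91   49 4057] [495.25511462 224.5861474 ]
tube jigx [0.0487688  0.04907126 0.08828298 0.12674259 0.12711626] lat [-0.02193236 -0.00014116  0.02299956] 0.05198956636082047
```

The shaft is upright within about 1–2 mm and the tip is at z≈0.129. Lateral offset from the channel axis is ≈0. Lowering the tip into the channel behind the tail, to z≈0.028.

carry_out:
  moves:
    - [[0, 0, 0, 0, 0, 0.5, -1], [0, 0, 0, 0, 0, 0.6, -1], [0, 0, 0, 0, 0, 0.6, -1], [0, 0, 0, 0, 0, 0.4, -1], [0, 0, 0, 0, 0, 0.25, -1], [0, 0, 0, 0, 0, 0.18, -1], [0, 0, 0, 0, 0, 0, -1], [0, 0, 0, 0, 0, 0, -1]]

```text
time: 6.28
tool_pos: [0.5091, -0.1623, 0.1187]
tool_rot: [0.0, 0.786, 0.619, 0.0]
contact_force: [-0.2, -0.2, 0.3]
gripper_width: 0.274
```

```bash
python3 - <<'E'
from h import *
F=[]
s=state(); print(s['tool_pos'],s['contact_force'])
f,z,K,T=cam('side'); save('c_side5',cv2.resize(f[150:290,310:470],(800,700)[:2],interpolation=cv2.INTER_CUBIC)[:600])
f,z,K,T=cam('wrist'); save('wrist5',f)
C=cloud(z,K,T)
w=(f.min(-1)>150)&(C[...,2]>.03)&(C[...,2]<.0465); num,lab,stt,ce=cv2.connectedComponentsWithStats(w.astype(np.uint8)); 
d=np.array([.236,.972]); c=np.array([.526,-.089])
for i in np.argsort(-stt[:,4])[1:4]:
  P=C[lab==i]; print(stt[i],'tube jigx',np.percentile((P[:,:2]-c)@d,[0.5,2,50,98,99.5]),'lat',np.percentile((P[:,:2]-c)@np.array([.972,-.236]),[1,50,99]),P[:,2].max())
E
```

```text
[ 0.50912772 -0.16231125  0.11873616] [-0.18602134 -0.21349629  0.31983902]
[ 339  231  122   33 3823] tube jigx [-0.06269219 -0.06122633 -0.02269444  0.01560186  0.01683858] lat [-0.01108263 -0.00251825  0.01030053] 0.04529890638533937
[260 280  11   1  11] tube jigx [-0.1183396  -0.11820523 -0.11478392 -0.11135904 -0.11124238] lat [0.02325109 0.0239136  0.02418937] 0.03727212755772594
```

View pics/c_side5.png

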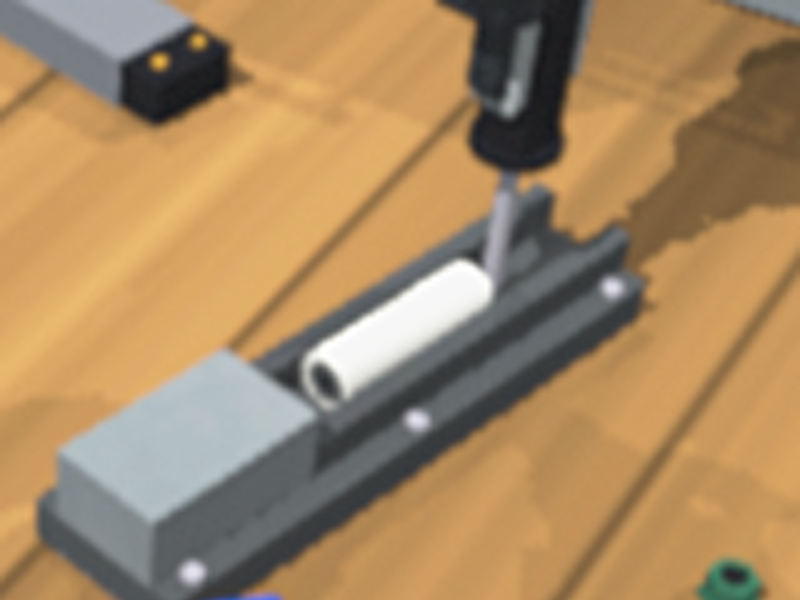

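View pics/wrist5.png

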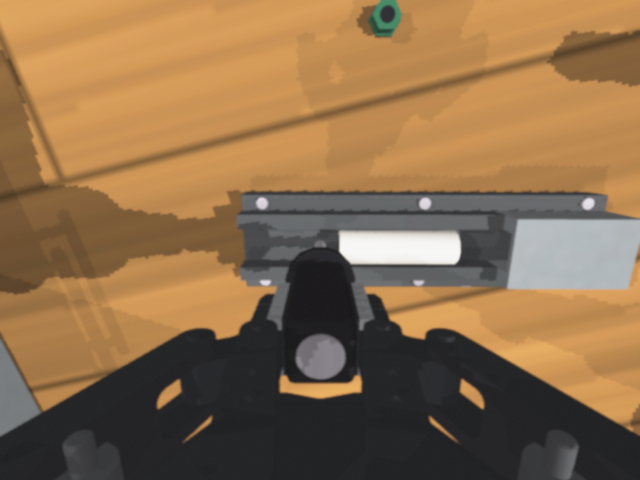

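The driver shaft sits in the channel about 8 mm behind the tail, which is at jig x ≈ −62 mm. The stop can only be reached after at least 52 mm of tube travel, so the approach is gentle at about 20 mm/s.

carry_out:
  moves:
    - [[0, 0, 0, 0.04, 0, 0, -1], [0, 0, 0, 0.04, 0, 0, -1], [0, 0, 0, 0.04, 0, 0, -1], [0, 0, 0, 0.04, 0, 0, -1], [0, 0, 0, 0.04, 0, 0, -1], [0, 0, 0, 0.04, 0, 0, -1], [0, 0, 0, 0.04, 0, 0, -1], [0, 0, 0, 0.04, 0, 0, -1]]

```text
time: 7.05
tool_pos: [0.5118, -0.15, 0.1182]
tool_rot: [0.0, 0.786, 0.618, -0.0]
contact_force: [-0.1, -0.9, -0.6]
gripper_width: 0.27
```

carry_out:
  moves:
    - [[0, 0, 0, 0.04, 0, 0, -1], [0, 0, 0, 0.04, 0, 0, -1], [0, 0, 0, 0.04, 0, 0, -1], [0, 0, 0, 0.04, 0, 0, -1], [0, 0, 0, 0.04, 0, 0, -1], [0, 0, 0, 0.04, 0, 0, -1], [0, 0, 0, 0.04, 0, 0, -1], [0, 0, 0, 0.04, 0, 0, -1]]

```text
time: 7.72
tool_pos: [0.5148, -0.1374, 0.1182]
tool_rot: [0.0, 0.786, 0.618, -0.0]
contact_force: [-0.6, -0.7, -0.3]
gripper_width: 0.274
```

```bash
cat > m.py <<'E'
from h import *
import sys
def meas(tag):
  s=state(); print(s['tool_pos'],s['contact_force'],'along',np.dot(s['contact_force'][:2],[.236,.972]))
  f,z,K,T=cam('wrist'); save('wrist'+tag,f); C=cloud(z,K,T)
  w=(f.min(-1)>150)&(C[...,2]>.03)&(C[...,2]<.0465); num,lab,stt,ce=cv2.connectedComponentsWithStats(w.astype(np.uint8)); 
  d=np.array([.236,.972]); c=np.array([.526,-.089]); n=np.array([.972,-.236]); i=np.argsort(-stt[:,4])[1]
  P=C[lab==i]; print(stt[i],'tube jigx',np.percentile((P[:,:2]-c)@d,[0.5,2,98,99.5]).round(4),'lat',np.percentile((P[:,:2]-c)@n,[1,50,99]).round(4)); p=np.array(s['tool_pos'][:2])-c; print('tcp jig',p@d,p@n)
  f,z,K,T=cam('side'); save('c_side'+tag,cv2.resize(f[150:290,310:470],(800,700),interpolation=cv2.INTER_CUBIC)[:600])
meas(sys.argv[1])
E
python3 m.py 6
```

```text
[ 0.51478592 -0.1373586   0.11815119] [-0.58358334 -0.69850074 -0.30620648] along -0.8166683841663447
[ 326  233  121   34 3568] tube jigx [-0.0456 -0.0429  0.032   0.0332] lat [-0.0109 -0.003   0.0105]
tcp jig -0.0496510809286229 0.000512547966626604
```

View pics/c_side6.png

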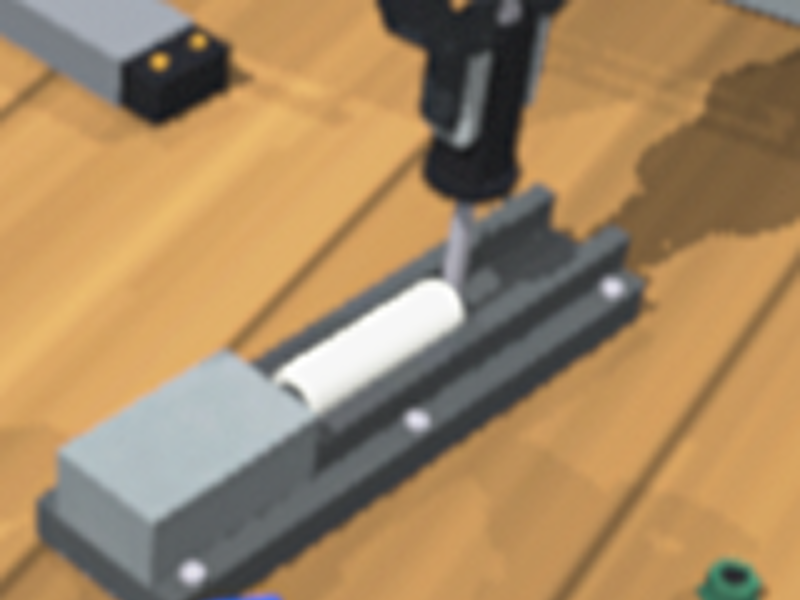

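The tube follows, with its tail at −45.6 mm and the TCP at −49.7 mm, so the shaft is in contact. Sliding force is about 0.8 N. The nose is now at ≈ +34 mm and the earliest stop at +70. Two more 12.8 mm calls are safe.

carry_out:
  moves:
    - [[0, 0, 0, 0.04, 0, 0, -1], [0, 0, 0, 0.04, 0, 0, -1], [0, 0, 0, 0.04, 0, 0, -1], [0, 0, 0, 0.04, 0, 0, -1], [0, 0, 0, 0.04, 0, 0, -1], [0, 0, 0, 0.04, 0, 0, -1], [0, 0, 0, 0.04, 0, 0, -1], [0, 0, 0, 0.04, 0, 0, -1]]

```text
time: 8.48
tool_pos: [0.5177, -0.1249, 0.1181]
tool_rot: [-0.0, 0.786, 0.618, -0.0]
contact_force: [-0.2, -1.3, -0.0]
gripper_width: 0.277
```

carry_out:
  moves:
    - [[0, 0, 0, 0.04, 0, 0, -1], [0, 0, 0, 0.04, 0, 0, -1], [0, 0, 0, 0.04, 0, 0, -1], [0, 0, 0, 0.04, 0, 0, -1], [0, 0, 0, 0.04, 0, 0, -1], [0, 0, 0, 0.04, 0, 0, -1], [0, 0, 0, 0.04, 0, 0, -1], [0, 0, 0, 0.04, 0, 0, -1]]

```text
time: 9.15
tool_pos: [0.5208, -0.1124, 0.1181]
tool_rot: [-0.0, 0.786, 0.618, -0.0]
contact_force: [-0.3, -0.3, -0.1]
gripper_width: 0.277
```

```bash
python3 m.py 7
```

```text
[ 0.52075588 -0.11240814  0.11808313] [-0.34352639 -0.31592256 -0.05191865] along -0.3881489564724571
[ 326  233  106   35 3044] tube jigx [-0.0199 -0.0179  0.0481  0.0492] lat [-0.0108 -0.0027  0.0109]
tcp jig -0.023990323171673083 0.0004270406164633088
```

Tail at −20 mm, nose at ≈ +60. One 6.4 mm step is safe, then small 1.5 mm feeling steps. Even a missed contact could not reach a 2 mm slip in one of those.

carry_out:
  moves:
    - [[0, 0, 0, 0.02, 0, 0, -1], [0, 0, 0, 0.02, 0, 0, -1], [0, 0, 0, 0.02, 0, 0, -1], [0, 0, 0, 0.02, 0, 0, -1], [0, 0, 0, 0.02, 0, 0, -1], [0, 0, 0, 0.02, 0, 0, -1], [0, 0, 0, 0.02, 0, 0, -1], [0, 0, 0, 0.02, 0, 0, -1]]

```text
time: 9.92
tool_pos: [0.5223, -0.1063, 0.1181]
tool_rot: [-0.0, 0.786, 0.618, -0.0]
contact_force: [-0.5, 0.4, -1.0]
gripper_width: 0.277
```

carry_out:
  moves:
    - [[0, 0, 0, 0.0075, 0, 0, -1], [0, 0, 0, 0.0075, 0, 0, -1], [0, 0, 0, 0.0075, 0, 0, -1], [0, 0, 0, 0.0075, 0, 0, -1], [0, 0, 0, 0.0075, 0, 0, -1]]

```text
time: 10.33
tool_pos: [0.5226, -0.1049, 0.1181]
tool_rot: [0.0, 0.786, 0.618, 0.0]
contact_force: [-1.1, -0.7, -0.9]
gripper_width: 0.27
```

carry_out:
  moves:
    - [[0, 0, 0, 0.0075, 0, 0, -1], [0, 0, 0, 0.0075, 0, 0, -1], [0, 0, 0, 0.0075, 0, 0, -1], [0, 0, 0, 0.0075, 0, 0, -1], [0, 0, 0, 0.0075, 0, 0, -1]]

```text
time: 10.75
tool_pos: [0.523, -0.1034, 0.1181]
tool_rot: [0.0, 0.786, 0.618, 0.0]
contact_force: [0.2, -0.7, -1.1]
gripper_width: 0.274
```

carry_out:
  moves:
    - [[0, 0, 0, 0.0075, 0, 0, -1], [0, 0, 0, 0.0075, 0, 0, -1], [0, 0, 0, 0.0075, 0, 0, -1], [0, 0, 0, 0.0075, 0, 0, -1], [0, 0, 0, 0.0075, 0, 0, -1]]

```text
time: 11.17
tool_pos: [0.5233, -0.1019, 0.1181]
tool_rot: [-0.0, 0.786, 0.618, 0.0]
contact_force: [-0.4, -0.4, -1.3]
gripper_width: 0.273
```

carry_out:
  moves:
    - [[0, 0, 0, 0.0075, 0, 0, -1], [0, 0, 0, 0.0075, 0, 0, -1], [0, 0, 0, 0.0075, 0, 0, -1], [0, 0, 0, 0.0075, 0, 0, -1], [0, 0, 0, 0.0075, 0, 0, -1]]

```text
time: 11.58
tool_pos: [0.5237, -0.1005, 0.1181]
tool_rot: [-0.0, 0.786, 0.618, -0.0]
contact_force: [-1.3, -0.6, -1.4]
gripper_width: 0.269
```

carry_out:
  moves:
    - [[0, 0, 0, 0.0075, 0, 0, -1], [0, 0, 0, 0.0075, 0, 0, -1], [0, 0, 0, 0.0075, 0, 0, -1], [0, 0, 0, 0.0075, 0, 0, -1], [0, 0, 0, 0.0075, 0, 0, -1]]

```text
time: 12.0
tool_pos: [0.524, -0.0991, 0.1181]
tool_rot: [-0.0, 0.786, 0.618, -0.0]
contact_force: [-0.1, 0.1, -0.1]
gripper_width: 0.273
```

carry_out:
  moves:
    - [[0, 0, 0, 0.0075, 0, 0, -1], [0, 0, 0, 0.0075, 0, 0, -1], [0, 0, 0, 0.0075, 0, 0, -1], [0, 0, 0, 0.0075, 0, 0, -1], [0, 0, 0, 0.0075, 0, 0, -1]]

```text
time: 12.42
tool_pos: [0.5244, -0.0976, 0.1181]
tool_rot: [0.0, 0.786, 0.618, 0.0]
contact_force: [1.6, -0.4, -1.0]
gripper_width: 0.274
```

carry_out:
  moves:
    - [[0, 0, 0, 0.0075, 0, 0, -1], [0, 0, 0, 0.0075, 0, 0, -1], [0, 0, 0, 0.0075, 0, 0, -1], [0, 0, 0, 0.0075, 0, 0, -1], [0, 0, 0, 0.0075, 0, 0, -1]]

```text
time: 12.83
tool_pos: [0.5247, -0.0962, 0.1181]
tool_rot: [0.0, 0.786, 0.618, -0.0]
contact_force: [0.1, -0.2, -0.9]
gripper_width: 0.274
```

```bash
python3 m.py 8
```

```text
[ 0.52472524 -0.09617942  0.11810844] [ 0.05274368 -0.19546695 -0.88065192] along -0.1775463711867835
[ 326  233   80   34 2207] tube jigx [-0.0032 -0.0018  0.0478  0.0487] lat [-0.0109 -0.0032  0.011 ]
tcp jig -0.007279240310686945 0.00045528052023512534
```

View pics/c_side8.png

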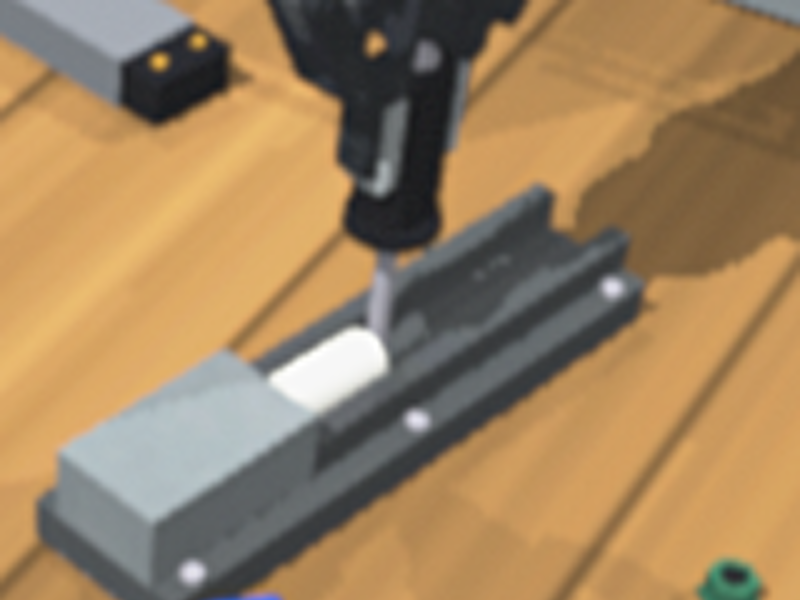

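The tube is still following: the tail is 4 mm ahead of the TCP and the nose is at ≈ +77 mm. No stop yet, so carry on.

carry_out:
  moves:
    - [[0, 0, 0, 0.0075, 0, 0, -1], [0, 0, 0, 0.0075, 0, 0, -1], [0, 0, 0, 0.0075, 0, 0, -1], [0, 0, 0, 0.0075, 0, 0, -1], [0, 0, 0, 0.0075, 0, 0, -1]]

```text
time: 13.35
tool_pos: [0.5251, -0.0947, 0.1181]
tool_rot: [0.0, 0.786, 0.618, -0.0]
contact_force: [0.0, 0.1, -1.4]
gripper_width: 0.271
```

carry_out:
  moves:
    - [[0, 0, 0, 0.0075, 0, 0, -1], [0, 0, 0, 0.0075, 0, 0, -1], [0, 0, 0, 0.0075, 0, 0, -1], [0, 0, 0, 0.0075, 0, 0, -1], [0, 0, 0, 0.0075, 0, 0, -1]]

```text
time: 13.77
tool_pos: [0.5254, -0.0932, 0.1181]
tool_rot: [0.0, 0.786, 0.618, -0.0]
contact_force: [-0.5, -1.0, -1.6]
gripper_width: 0.275
```

carry_out:
  moves:
    - [[0, 0, 0, 0.0075, 0, 0, -1], [0, 0, 0, 0.0075, 0, 0, -1], [0, 0, 0, 0.0075, 0, 0, -1], [0, 0, 0, 0.0075, 0, 0, -1], [0, 0, 0, 0.0075, 0, 0, -1]]

```text
time: 14.18
tool_pos: [0.5258, -0.0918, 0.1181]
tool_rot: [0.0, 0.786, 0.618, -0.0]
contact_force: [0.7, -0.6, -1.9]
gripper_width: 0.271
```

carry_out:
  moves:
    - [[0, 0, 0, 0.0075, 0, 0, -1], [0, 0, 0, 0.0075, 0, 0, -1], [0, 0, 0, 0.0075, 0, 0, -1], [0, 0, 0, 0.0075, 0, 0, -1], [0, 0, 0, 0.0075, 0, 0, -1]]

```text
time: 14.6
tool_pos: [0.5261, -0.0912, 0.1182]
tool_rot: [0.001, 0.786, 0.619, -0.001]
contact_force: [-0.7, -6.2, -1.1]
gripper_width: 0.276
```

Contact: the along-channel force jumped to 6 N (slip is at 10 N) and the TCP stopped advancing. The nose is on the stop. Backing off right away.

carry_out:
  moves:
    - [[0, 0, 0, -0.025, 0, 0, -1], [0, 0, 0, -0.025, 0, 0, -1]]

```text
time: 14.77
tool_pos: [0.5257, -0.0919, 0.1181]
tool_rot: [-0.0, 0.786, 0.618, 0.001]
contact_force: [0.6, -0.7, -0.9]
gripper_width: 0.275
```

```bash
python3 m.py 9
```

```text
[ 0.52571115 -0.09186674  0.11806936] [ 0.5736367  -0.74275007 -0.90529503] along -0.5865748084494178
[ 326  233   74   34 1998] tube jigx [0.0009 0.0026 0.0478 0.0486] lat [-0.0109 -0.0035  0.0108]
tcp jig -0.0028546442429190225 0.0003957873338389797
```

View pics/c_side9.png

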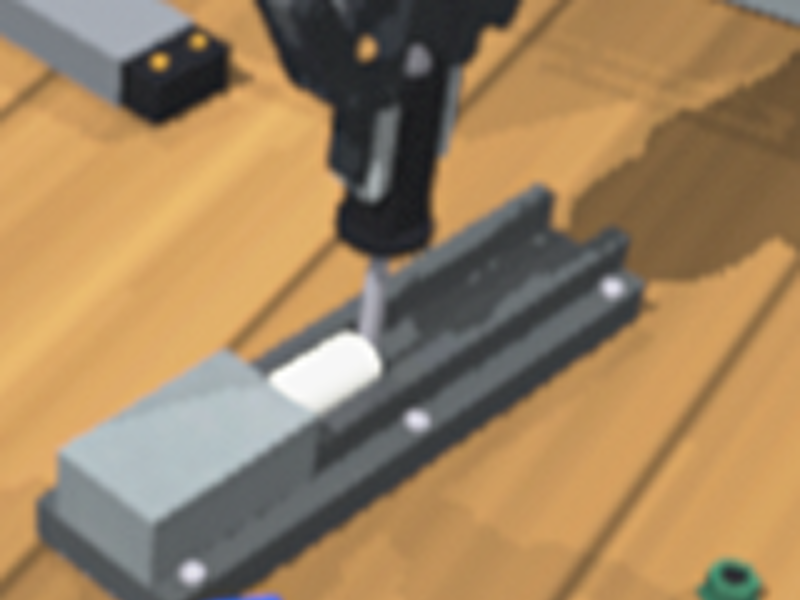

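The tail is at ≈ +1 mm, so the nose is ≈31 mm inside the mouth, within the 20–56 mm range. I'll re-touch 0.4 mm short of the last command to confirm it is firm.

carry_out:
  moves:
    - [[0, 0, 0, 0.01, 0, 0, -1], [0, 0, 0, 0.01, 0, 0, -1], [0, 0, 0, 0.01, 0, 0, -1], [0, 0, 0, 0.01, 0, 0, -1]]

```text
time: 15.2
tool_pos: [0.526, -0.0913, 0.1181]
tool_rot: [0.001, 0.786, 0.619, -0.001]
contact_force: [-0.1, -4.7, -1.0]
gripper_width: 0.271
```

Firm again: 4.7 N at the same place. Withdrawing straight back, then up.

carry_out:
  moves:
    - [[0, 0, 0, -0.03, 0, 0, -1], [0, 0, 0, -0.1, 0, 0, -1], [0, 0, 0, -0.15, 0, 0, -1], [0, 0, 0, -0.1, 0, 0, -1], [0, 0, 0, 0, 0, -0.4, -1], [0, 0, 0, 0, 0, -0.8, -1], [0, 0, 0, 0, 0, -0.8, -1], [0, 0, 0, 0, 0, -0.55, -1]]

```text
time: 15.87
tool_pos: [0.5231, -0.1059, 0.2231]
tool_rot: [0.001, 0.786, 0.618, 0.001]
contact_force: [1.1, -0.4, 0.4]
gripper_width: 0.273
```

carry_out:
  moves:
    - [[0, 0, 0, 0, 0, 0, -1], [0, 0, 0, 0, 0, 0, -1]]

```text
time: 16.03
tool_pos: [0.5233, -0.1059, 0.2218]
tool_rot: [0.001, 0.786, 0.618, 0.001]
contact_force: [-0.4, 0.5, -1.5]
gripper_width: 0.271
```

```bash
python3 m.py 10; python3 - <<'E'
from h import *
s=state(); p=np.array(s['tool_pos']); Rm=rot(s['tool_rot']); print(p,Rm.round(4))
print(s['gripper_width'], 'to hole (m in tool axes)', Rm.T@(np.array([.484,.2340,p[2]])-p))
f,z,K,T=load('side'); C=cloud(z,K,T)
near=(abs(C[...,0]-p[0])<.03)&(abs(C[...,1]-p[1])<.03)&(z>0)&(C[...,2]>.1)&(C[...,2]<.19)
v,u=np.nonzero(near)
for r in range(v.min(),v.max()+1,4):
  k=v==r; print(r,u[k].min(),u[k].max(),(C[r,u[k]].mean(0)-p).round(4))
E
```

```text
[ 0.52329559 -0.10590395  0.22177985] [-0.44292294  0.51074064 -1.47795864] along 0.39191009200412846
[ 339  207   52   24 1151] tube jigx [0.0008 0.0015 0.0481 0.0489] lat [-0.0108 -0.001   0.011 ]
tcp jig -0.017068880488811233 0.0013606497766911092
[ 0.52161218 -0.10528752  0.2183322 ] [[ 2.353e-01  9.719e-01 -2.400e-03]
 [ 9.719e-01 -2.353e-01  1.200e-03]
 [ 6.000e-04 -2.600e-03 -1.000e+00]]
0.2722413240701554 to hole (m in tool axes) [ 0.32091545 -0.11637745  0.00050847]
147 396 396 [ 0.0008  0.004  -0.0316]
151 396 400 [-0.0029  0.0021 -0.0388]
155 395 399 [-0.0025  0.003  -0.0461]
159 395 398 [-0.0022  0.0018 -0.0547]
163 394 398 [-0.0025  0.0023 -0.0621]
167 393 397 [-0.0019  0.0027 -0.0702]
171 393 397 [-0.0027  0.002  -0.0784]
175 393 396 [-0.003   0.0024 -0.0862]
```

View pics/c_side10.png

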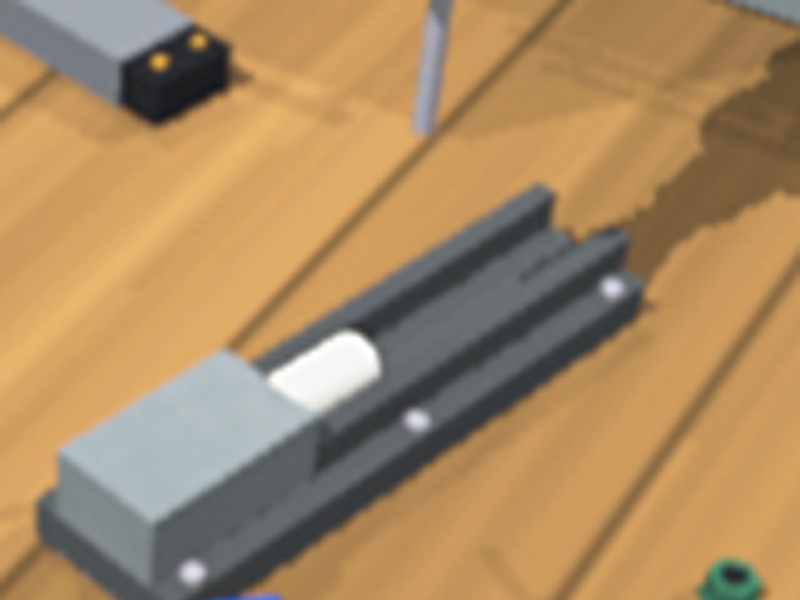

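The tube stayed put with its tail at ≈ +0.9 mm, and the driver is still upright in the grip. Returning over the stand and turning back to the original yaw.

carry_out:
  moves:
    - [[0, 0, 0, 0.73, -0.2645, 0, -1], [0, 0, 0, 0.73, -0.2645, 0, -1], [0, 0, 0, 0.73, -0.2645, 0, -1], [0, 0, 0, 0.73, -0.2645, 0, -1], [0, 0, 0, 0.73, -0.2645, 0, -1], [0, 0, 0, 0.73, -0.2645, 0, -1], [0, 0, 0, 0.73, -0.2645, 0, -1], [0, 0, 0, 0.73, -0.2645, 0, -1]]

```text
time: 16.8
tool_pos: [0.4934, 0.1428, 0.2173]
tool_rot: [-0.001, 0.786, 0.618, -0.002]
contact_force: [0.3, 0.2, -1.0]
gripper_width: 0.275
```

carry_out:
  moves:
    - [[0, 0, 0, 0.73, -0.2645, 0, -1], [0, 0, 0, 0.73, -0.2645, 0, -1], [0, 0, 0, 0.72, -0.2645, 0, -1], [0, 0, -0.885, 0, 0, 0, -1], [0, 0, -0.885, 0, 0, 0, -1], [0, 0, -0.885, 0, 0, 0, -1], [0, 0, -0.885, 0, 0, 0, -1], [0, 0, 0, 0, 0, 0, -1]]

```text
time: 17.47
tool_pos: [0.4834, 0.2334, 0.2173]
tool_rot: [-0.001, 0.681, 0.732, -0.002]
contact_force: [-0.2, -0.4, -0.9]
gripper_width: 0.272
```

carry_out:
  moves:
    - [[0, 0, 0, 0, 0, 0, -1], [0, 0, 0, 0, 0, 0, -1], [0, 0, 0, 0, 0, 0, -1], [0, 0, 0, 0, 0, 0, -1]]

```text
time: 17.8
tool_pos: [0.4846, 0.2335, 0.2198]
tool_rot: [-0.0, 0.682, 0.732, -0.0]
contact_force: [-0.3, -0.7, -0.5]
gripper_width: 0.273
```

```bash
python3 - <<'E'
from h import *
s=state(); p=np.array(s['tool_pos']); Rm=rot(s['tool_rot']); print(p,Rm.round(4))
f,z,K,T=cam('side'); save('c_side11',cv2.resize(f[200:420,180:440],(709,600),interpolation=cv2.INTER_CUBIC)); C=cloud(z,K,T)
near=(abs(C[...,0]-p[0])<.03)&(abs(C[...,1]-p[1])<.03)&(z>0)&(C[...,2]>.1)&(C[...,2]<.185)
v,u=np.nonzero(near)
# shaft axis by rays: intersect pixel-centre rays of side with vertical plane facing camera through TCP
for r in range(v.min(),v.max()+1,5):
  k=v==r; um=u[k].mean(); d=T[:3,:3]@np.linalg.inv(K)@np.array([um,r,1.]); o=T[:3,3]; h=d[:2]/np.linalg.norm(d[:2]); t=((p[:2]-o[:2])@h)/(d[:2]@h); q=o+t*d; print(r,k.sum(),q.round(4), (C[r,u[k]].mean(0)-p).round(4))
E
```

```text
[0.48461827 0.23352267 0.21975188] [[-7.070e-02  9.975e-01 -5.000e-04]
 [ 9.975e-01  7.070e-02 -1.000e-04]
 [-1.000e-04 -6.000e-04 -1.000e+00]]
294 5 [0.4826 0.2319 0.1733] [-0.0038  0.0006 -0.043 ]
299 7 [0.4834 0.2325 0.1643] [-0.0038  0.0022 -0.0504]
304 7 [0.4837 0.2327 0.1549] [-0.0031  0.0019 -0.0605]
309 7 [0.483  0.2322 0.1453] [-0.0036  0.0011 -0.0704]
314 7 [0.4832 0.2324 0.1355] [-0.0037  0.0018 -0.0794]
319 3 [0.4835 0.2326 0.1255] [-0.004   0.0025 -0.0883]
```

View pics/c_side11.png

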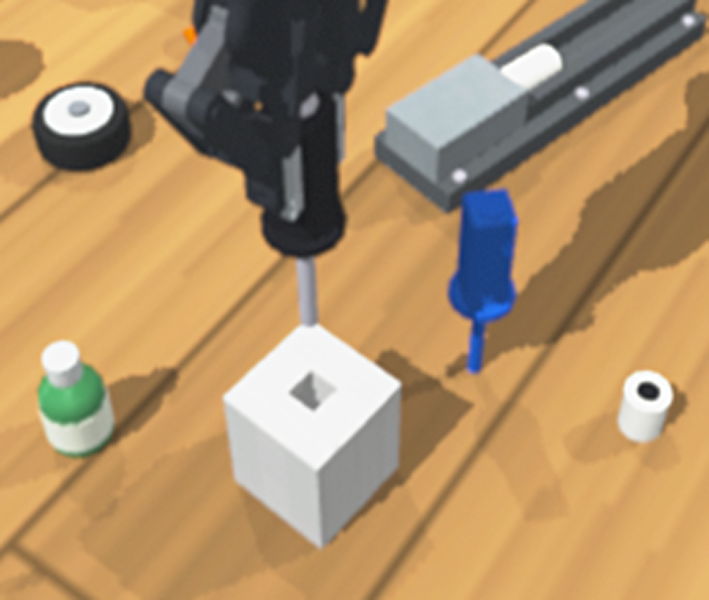

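The shaft axis is at (0.4835, 0.2325), within 1.5 mm of the hole centre (0.4839, 0.2341), with 5 mm of play. Adding a 1 mm nudge and lowering to just above seating.

carry_out:
  moves:
    - [[0, 0, 0, 0.025, 0, 0.3, -1], [0, 0, 0, 0, 0, 0.5, -1], [0, 0, 0, 0, 0, 0.6, -1], [0, 0, 0, 0, 0, 0.6, -1], [0, 0, 0, 0, 0, 0.5, -1], [0, 0, 0, 0, 0, 0.3, -1], [0, 0, 0, 0, 0, 0.12, -1], [0, 0, 0, 0, 0, 0, -1]]

```text
time: 18.52
tool_pos: [0.4842, 0.2345, 0.1024]
tool_rot: [-0.0, 0.681, 0.732, -0.001]
contact_force: [1.2, -0.1, -0.5]
gripper_width: 0.27
```

carry_out:
  moves:
    - [[0, 0, 0, 0, 0, 0.02, -1], [0, 0, 0, 0, 0, 0.02, -1], [0, 0, 0, 0, 0, 0, -1], [0, 0, 0, 0, 0, 0, -1]]

```text
time: 18.85
tool_pos: [0.4851, 0.2348, 0.1025]
tool_rot: [0.0, 0.681, 0.732, 0.001]
contact_force: [-0.3, 0.5, -1.3]
gripper_width: 0.272
```

```bash
python3 - <<'E'
from h import *
s=state(); print(s['tool_pos'],s['contact_force'])
f,z,K,T=cam('side'); save('c_side12',cv2.resize(f[260:400,220:380],(686,600),interpolation=cv2.INTER_CUBIC))
E
```

```text
[0.48513995 0.2348181  0.10245159] [-0.31877497  0.50287228 -1.32496469]
```

View pics/c_side12.png

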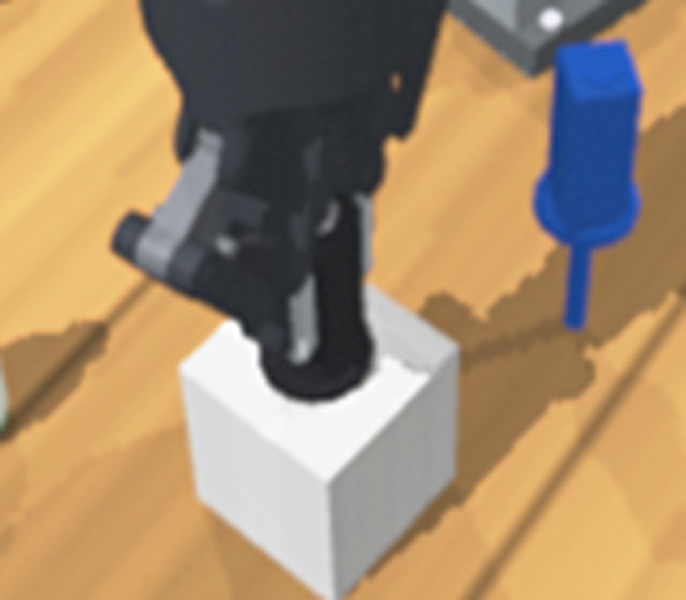

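The shaft is in the hole with the collar just above the stand top. The force still shows only the driver's weight, so lowering a little more.

carry_out:
  moves:
    - [[0, 0, 0, 0, 0, 0.02, -1], [0, 0, 0, 0, 0, 0.02, -1], [0, 0, 0, 0, 0, 0, -1], [0, 0, 0, 0, 0, 0, -1]]

```text
time: 19.23
tool_pos: [0.485, 0.2347, 0.1007]
tool_rot: [0.0, 0.681, 0.732, 0.0]
contact_force: [-1.5, -0.5, 2.6]
gripper_width: 0.272
```

Seated: the force turned upwards to 2.6 N. Releasing.

carry_out:
  moves:
    - [[0, 0, 0, 0, 0, 0, 0], [0, 0, 0, 0, 0, 0, 0.5], [0, 0, 0, 0, 0, 0, 1], [0, 0, 0, 0, 0, 0, 1], [0, 0, 0, 0, 0, 0, 1], [0, 0, 0, 0, 0, 0, 1], [0, 0, 0, 0, 0, 0, 1], [0, 0, 0, 0, 0, 0, 1]]

```text
time: 19.9
tool_pos: [0.4847, 0.2347, 0.1001]
tool_rot: [-0.0, 0.681, 0.732, -0.0]
contact_force: [-0.6, 0.8, -0.0]
gripper_width: 1.001
```

carry_out:
  moves:
    - [[0, 0, 0, 0, 0, -0.3, 1], [0, 0, 0, 0, 0, -0.7, 1], [0, 0, 0, 0, 0, -0.9, 1], [0, 0, 0, 0, 0, -0.9, 1], [0, 0, 0, 0, 0, -0.9, 1], [0, 0, 0, 0, 0, -0.9, 1], [0, 0, 0, 0, 0, 0, 1], [0, 0, 0, 0, 0, 0, 1]]

```text
time: 20.57
tool_pos: [0.4861, 0.2352, 0.2888]
tool_rot: [0.002, 0.681, 0.732, 0.003]
contact_force: [0.0, 0.3, -1.1]
gripper_width: 0.999
```

```bash
python3 - <<'E'
from h import *
s=state(); print(s['tool_pos'],s['contact_force'],s['gripper_width'],s['time'])
for n in ['side','wrist','top']:
  f,z,K,T=cam(n); save(n+'13',f); C=cloud(z,K,T)
  near=(abs(C[...,0]-.484)<.035)&(abs(C[...,1]-.234)<.035)&(z>0)
  P=C[near&(C[...,2]>.138)&(C[...,2]<.155)]
  if len(P)>20: print(n,'handle top',cv2.minAreaRect(P[:,:2].astype(np.float32)),np.percentile(P[:,2],[50,98]))
  w=(f.min(-1)>140)&(C[...,2]>.025)&(C[...,2]<.0475)&(abs(C[...,0]-.526)<.06)&(abs(C[...,1]+.08)<.08)
  if w.sum()>50: print(n,'tube jigx',np.percentile((C[w][:,:2]-[.526,-.089])@[.236,.972],[1,3,97]))
E
```

```text
[0.48608916 0.23515398 0.28882343] [ 0.01526552  0.30956865 -1.06559358] 0.9992333340052819 20.5667
side handle top ((0.4822922348976135, 0.23519782721996307), (0.023949546739459038, 0.024126848205924034), 4.275802135467529) [0.14601452 0.14859832]
side tube jigx [-0.00248693  0.00147043  0.03892566]
wrist handle top ((0.48381105065345764, 0.23456260561943054), (0.024599933996796608, 0.02333497442305088), 4.587122440338135) [0.14443028 0.14643479]
wrist tube jigx [0.00148553 0.00258803 0.04141918]
top handle top ((0.4836113154888153, 0.23613475263118744), (0.023002654314041138, 0.023936785757541656), 4.308313369750977) [0.14472225 0.14773234]
top tube jigx [0.0037408  0.00432016 0.04401784]
```

View pics/side13.png

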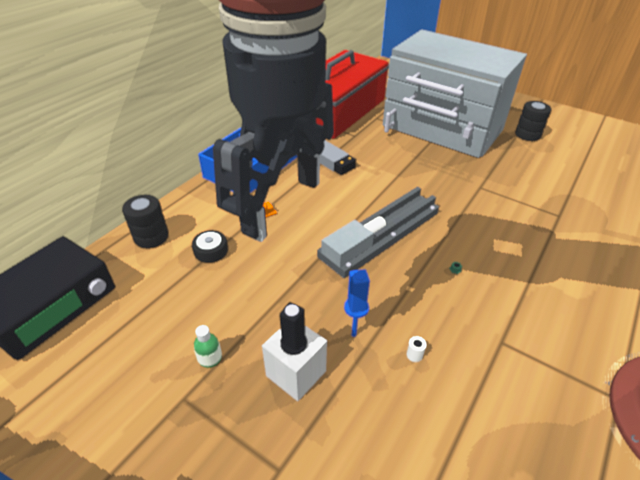

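View pics/top13.png

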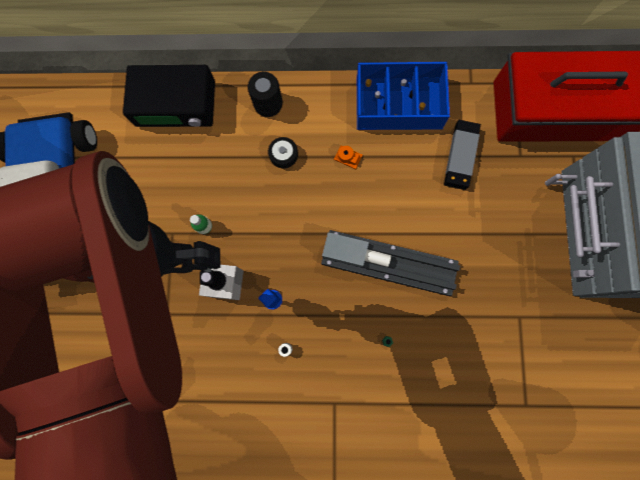

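The side view shows the driver upright in its stand at (293,330) and the tube in the hood at (374,224). The bottle, blue driver, spacer, nut, wheel, cover and battery are where they were. The arm is clear of everything, so I'm handing in.

```bash
python3 -c "
from plant import ticket
print(ticket.job_done())"
```

```text
the job is handed in; nothing more can be done
None
```

The job is done and handed in after about 20.6 s of robot time. I took the black driver from its stand, pushed the tube's tail with the steel shaft just above the tip until the nose met the hidden stop, and put the driver back upright in its stand.

- **Stop:** It was felt about 31 mm inside the hood's mouth, where the along-channel force jumped from under 2 N to about 6 N. A second touch gave 4.7 N at the same place. All readings stayed below the 10 N slip force, but they come only at the end of each move, and I could not see the stop itself.
- **Tube:** The tail stood at about +1 mm on the jig's x axis both after the touch and after the driver was withdrawn. The final views put it at −2 to +4 mm; that spread is slightly more than the 2 mm calibration. The gripper stayed well above the tube.
- **Driver:** It is upright and seated, with its handle top at 0.145 m and within 2 mm of its starting place.
- **Other things:** The bystanders and the blue look-alike appear unmoved by eye in the final pictures, and the robot is touching nothing.

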